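Make up two vial kits from a gravity track

TASK

Make up the two kit trays. The square tray gets the vial that is now at the stop of the sloped track, laid in the oblong bay, and the small amber bottle from the open table in front, standing in its square bay; the long narrow tray gets the next vial that rolls down to the stop, laid in the longer bay, and the loose black cap, the same way up as it lies now, in the shorter bay. Leave the third vial on the track at the stop, and do not knock the bottle over.

Things in the scene. Friction and masses are not known exactly. Their poses are not given: they have to be found in the camera images.
- vial_first: Clear vial with black cap, cylinder 20 mm across, 56 mm long, 20 g. Origin: centre of its base end; its z axis runs along it to the cap (middle at z = 28 mm). Lies across the track, lowest, against the stop, base towards the track's -y. Grip it by its two end faces: they overhang the bed and are free there; no room for a finger across the diameter (next vial).
- vial_second: Clear vial with black cap, cylinder 20 mm across, 56 mm long, 20 g. Origin: centre of its base end; its z axis runs along it to the cap (middle at z = 28 mm). It lies second on the track, touching the first, and rolls to the stop once the first is lifted away.
- vial_third: Clear vial with black cap, cylinder 20 mm across, 56 mm long, 20 g. Origin: centre of its base end; its z axis runs along it to the cap (middle at z = 28 mm). It lies third on the track; it moves up behind the second and comes to the stop when that is taken, and stays there as stock.
- bottle: Small amber bottle with black cap, standing alone on the open table near the trays (not the bottles along the back), 44 mm in diameter, 100 mm tall, 0.12 kg; its body has straight sides up to about 60 mm. Origin at the centre of its underside, z up.
- cap: Loose black vial cap lying open side up on the table (blue liner inside), 21 mm in diameter, 14 mm high, 12 g; pick it across its outside. Origin at the centre of its underside, z up.
- square_tray: Fixed grey tray, nearly square: 148 mm along its x, 138 along y, 16 high; bay floors 4 mm above its underside. Origin: centre of the underside, z up. Oblong vial bay on the -x side (towards the robot): x -70 to -26, y -65 to 65 mm; the vial lies along the tray's y. Square bottle bay: x -2 to 70, y -36 to 36 mm.
- long_tray: Fixed grey tray, long and narrow: 226 mm along its x, 52 along y, 16 high; bay floors 4 mm above its underside. Origin: centre of the underside, z up. Longer vial bay on the -x side (towards the robot): x -109 to 21, y -22 to 22 mm; the vial lies along the tray's x. Shorter cap bay: x 25 to 109, y -22 to 22 mm.
- vial_track: Fixed gravity track, 150 mm along its x, bed 34 mm wide, falling 12 degrees to a stop (34 wide, 14 above the bed) at its -x end, towards the robot. Origin: centre of its foot, z up. A vial at the stop has its axis 40 mm up at x = -59, middle at y = 0; the next lie 19 mm further, 4 mm higher each. Side guides, 68 mm over all, start at x = -28 mm; below them the vial ends are free.

How it is judged:
On the way, in this order (a step that is already met when the one before it is completed fails the run):
1. the first vial lies in the square tray's oblong bay and the second has rolled to the stop (x of vial_first in the frame of square_tray between -0.067 and -0.029 m and y of vial_first in the frame of square_tray between -0.065 and 0.065 m and z of vial_first in the frame of square_tray between 0.008 and 0.02 m and angle between vial_first's own z axis and vertical between 1.42 and 1.72 rad and linear speed of vial_first below 0.04 m/s and x of vial_second in the frame of vial_track between -0.066 and -0.05 m and y of vial_second in the frame of vial_track between -0.04 and -0.016 m and z of vial_second in the frame of vial_track between 0.03 and 0.052 m), for 0.2 s.
2. the second vial lies in the long tray's longer bay and the third has rolled to the stop (x of vial_second in the frame of long_tray between -0.109 and 0.021 m and y of vial_second in the frame of long_tray between -0.019 and 0.019 m and z of vial_second in the frame of long_tray between 0.008 and 0.02 m and angle between vial_second's own z axis and vertical between 1.42 and 1.72 rad and linear speed of vial_second below 0.04 m/s and x of vial_third in the frame of vial_track between -0.066 and -0.05 m and y of vial_third in the frame of vial_track between -0.04 and -0.016 m and z of vial_third in the frame of vial_track between 0.03 and 0.052 m), for 0.2 s.
At the end, for the whole second after the job is handed in: First vial flat on the floor of the square tray's oblong bay, bottle upright (6 degrees) on its square bay's floor; second vial flat on the floor of the long tray's longer bay, cap base down on its shorter bay's floor, anywhere within the bays. Third vial at the track's stop. All at rest (all of step 2 and x of vial_first in the frame of square_tray between -0.067 and -0.029 m and y of vial_first in the frame of square_tray between -0.065 and 0.065 m and z of vial_first in the frame of square_tray between 0.008 and 0.02 m and angle between vial_first's own z axis and vertical between 1.42 and 1.72 rad and linear speed of vial_first below 0.04 m/s and x of bottle in the frame of square_tray between 0.008 and 0.06 m and y of bottle in the frame of square_tray between -0.026 and 0.026 m and z of bottle in the frame of square_tray between -0.002 and 0.01 m and angle between each of bottle, cap's own z axis and vertical below 0.1 rad and linear speed of each of bottle, cap, vial_third below 0.03 m/s and x of cap in the frame of long_tray between 0.03 and 0.104 m and y of cap in the frame of long_tray between -0.019 and 0.019 m and z of cap in the frame of long_tray between -0.002 and 0.01 m); the robot touches nothing.
It fails at once if the bottle is knocked over (angle between bottle's own z axis and vertical above 0.8 rad).
It also fails if it takes over 122 s, if anything falls off the work surface, if the arm or the gripper's body presses on something with over 40 N, if the wrist force passes 120 N, or if a joint passes its speed limit or range.

ROBOT

A 7-joint arm with a two-finger parallel gripper is mounted at the origin on a cart in front of the work surface, level with it; the furniture and walls round the work are solid. World frame = base frame: x ahead of the robot, y to its left, z up, the work surface at z = 0. Lengths are in m, angles in rad, forces in N, time in s.
With the tool pointing down it reaches from about 0.4 to 0.85 m from the base axis. Payload 10.4 kg.
Tool frame: the origin (TCP) lies at the very end of the fingers, on their centre line; the grasp point (between the pads) lies 19 mm behind it; z points along the fingers, y is the direction in which the jaws open and shut (so a half turn about z gives the same grasp; the last joint's range is limited). The gripper opens to 85 mm and grips with 20 to 120 N. Pads are 22 mm wide; open, the fingers measure 114 mm over their backs; the gripper's body (76 mm by 85 mm) begins 54 mm behind the grasp point. The pads swing forward as they close: fully open they stand 13 mm farther back than shut.
Start: joints at [-1.362, 0.332, -0.065, 1.46, 0.022, 1.35, -0.088], TCP at [0.144, 0.608, 0.231] pointing down, gripper open.
Joint ranges: [-2.6, 2.6], [-0.5, 2.12], [-1.47, 1.34], [0.16, 2.42], [-1.27, 4.41], [0.06, 2.06], [-2.6, 2.6]. Speed limits (rad/s): [2.22, 2.22, 2.79, 2.79, 3.14, 3.14, 3.14].

INTERFACE

Orientations are given as a unit quaternion [x, y, z, w].
In Python, from workcell import get_obs, camera, camera_info, hand_in gives the robot as it stands.
- The arm moves only by the tool move_arm, never from a script. Its argument "moves" is a list of rows, each a list of 3 entries, a list of its own where there are three numbers: the shift along the tool's x, y, z in units of 25 mm (1.0 is 25 mm), then the turn, a rotation vector about the tool's x, y, z in degrees, then the opening, from 0 (shut) to 1 (fully open). A call has 1 to 5 rows; each row shifts and turns the commanded pose from where the row before left it, along the tool's axes as they then stand; what a row does not reach is not made up. A row lasts 1/8 s, in which the tool goes at most 62.5 mm and 10.7 degrees, less where a joint would pass 70% of its speed; a pose out of reach is approached as far as the arm can. A call is refused whole if a number of a shift passes 1 or a number of a turn 10.7, either way. A call with a gripper value outside its range is refused whole. The fingers move at their own pace and stop on an object; "squeeze" is the grip in N (left out, the last holds). Time passes only in rows, so rows that do not move let the fingers close. It gives the time, the measured TCP pose, the force and the opening at its end, in the units of the state.
- get_obs(): the state, without advancing time (a new reading comes with each control period).
- camera(name): name is "side" or "top"; returns the picture (400x640x3 uint8, red, green, blue); there is no depth.
- camera_info(name): a dict with "fx", "fy", "cx", "cy" (pixels), "D" ([k1, k2, p1, p2, k3] as OpenCV has them; the pictures are not rectified), "origin" and "rotation" of the camera in the world. Camera axes: x right, y down, z forward; pixel columns grow to the right and rows downward; lengths in m; the calibration is good to about 2 mm. A picture is of the moment at which its call begins. camera_info takes no time and is no camera call.
- hand_in(): hands the job in, once; it reports no verdict.
The state is a dict: "clock": time; "joint_pos": joint angles; "joint_velocities": joint speeds; "tau": joint torques, N m; "position": TCP position; "ee_rot": TCP orientation; "ft_force": force on the tool from outside, world axes, zero at the start; "torque": the same for the moment, N m; "grip_width": opening from 0.0 (shut) to 1.0 (fully open).
Only numpy, scipy, OpenCV 4.12 (cv2) and the standard library are available. Lean on these libraries where they do the work, as an engineer would, in place of code of your own. Each camera call takes 0.05 s, during which the arm holds its last target. There are 200 camera calls.

## Working session

There is one attempt and no reset: what is moved stays moved. The work goes in short steps, Python scripts to look and compute and a tool call to move; the robot and the scene stay as the last step left them, time stands still between calls to the robot, and variables do not carry over. Pictures are saved under pics/ and viewed, about 12 in all and at most 16, crops included, and the job is handed in when it is done.

Besides the shell and the picture viewer there is one more tool, called after "Request:" as name(argument=value, ...), one argument or row to a line, values as JSON. move_arm: Moves the arm, as the interface text tells. Its arguments: {"type":"object","properties":{"moves":{"type":"array","items":{"type":"array"}},"squeeze":{"type":"number"}},"required":["moves"]}

```bash
mkdir -p pics; ls; python3 - <<'E'
from workcell import *
import cv2
o=get_obs(); print(o)
for n in("side","top"):
    cv2.imwrite(f"pics/{n}0.png",cv2.cvtColor(camera(n),cv2.COLOR_RGB2BGR)); print(camera_info(n))
E
```

```text
pics
{'clock': 0.0, 'joint_pos': array([-1.36162891,  0.33288637, -0.06467576,  1.4609855 ,  0.02155013,
        1.34988402, -0.08846061]), 'joint_velocities': array([ 0.000893  , -0.00094281, -0.00095999,  0.00138468,  0.00055667,
       -0.00043375, -0.00017317]), 'tau': array([-1.42902459e-04, -6.25432062e+01,  4.89755091e-02, -3.91620576e+01,
        1.62071380e-02,  9.54578281e-03,  1.18417967e-05]), 'position': array([0.1434753 , 0.60790645, 0.23048571]), 'ee_rot': array([ 1.15610856e-01,  9.93294312e-01, -7.31805353e-04, -7.09303444e-05]), 'ft_force': array([ 0.40340409, -0.5598753 , -0.37166756]), 'torque': array([-0.04561015, -0.01925265, -0.0314797 ]), 'grip_width': 1.0011769797441712}
{'fx': 435.69394635803076, 'fy': 435.69394635803076, 'cx': 317.968837690621, 'cy': 202.11854677475972, 'D': array([-0.10556001,  0.        ,  0.        ,  0.        ,  0.        ]), 'origin': array([0.36170866, 0.85300053, 0.75295026]), 'rotation': array([-0.0543915 ,  0.90102729, -0.42876974,  0.0367139 ])}
{'fx': 513.2768991998446, 'fy': 513.2768991998446, 'cx': 315.8549495187338, 'cy': 197.96205554795648, 'D': array([0.03272555, 0.        , 0.        , 0.        , 0.        ]), 'origin': array([ 0.25824131, -0.01999533,  1.43626005]), 'rotation': array([ 0.71075438, -0.69802394,  0.0627655 , -0.0604259 ])}
```

View pics/side0.png

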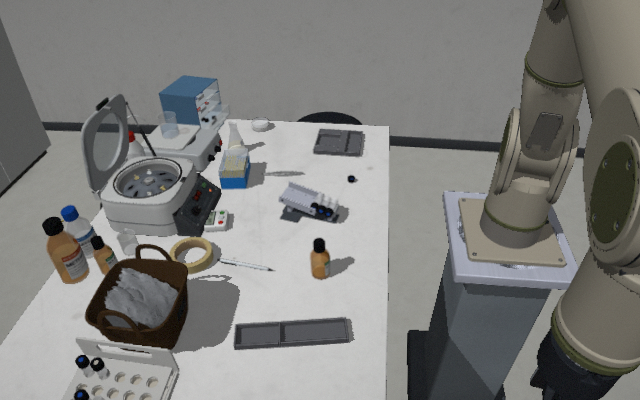

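View pics/top0.png

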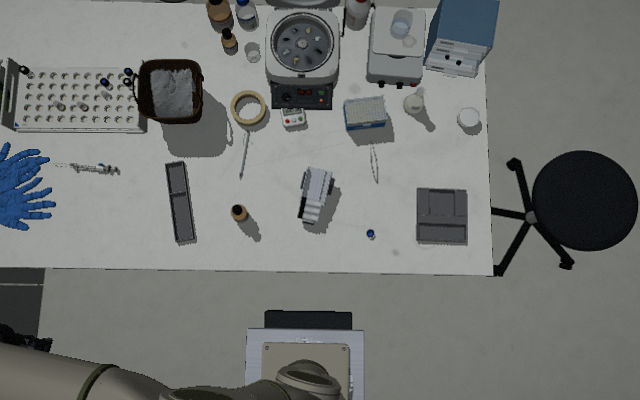

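The top picture shows the long tray around (180,203), the bottle at (239,212), the track at (315,195), the cap at (370,234) and the square tray at (441,215). I'll enlarge it to get exact corners.

```bash
python3 - <<'E'
import cv2
im=cv2.imread("pics/top0.png")
for n,(a,b) in dict(L=(155,345),R=(285,475)).items():
    c=cv2.resize(im[150:255,a:b],None,fx=4.2,fy=4.2,interpolation=cv2.INTER_CUBIC)
    for i in range(a-a%-10 if 0 else (a+9)//10*10,b,10):
        x=int((i-a+.5)*4.2); cv2.line(c,(x,0),(x,6 if i%50 else 18),(0,0,255),1)
        if i%20==0: cv2.putText(c,str(i),(x-10,16),0,.35,(0,0,255))
    for j in range(150,255,10):
        y=int((j-150+.5)*4.2); cv2.line(c,(0,y),(6,y),(0,0,255),1); cv2.putText(c,str(j),(8,y+4),0,.35,(0,0,255))
    cv2.imwrite(f"pics/c{n}.png",c)
E
```

```text
(no output)
```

View pics/cL.png

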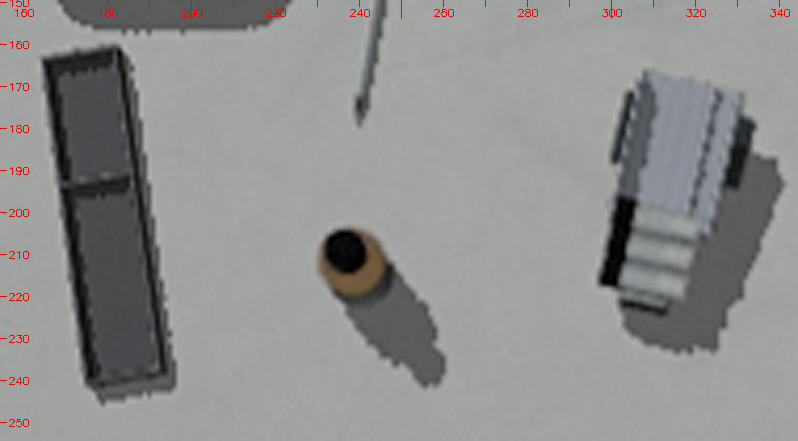

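View pics/cR.png

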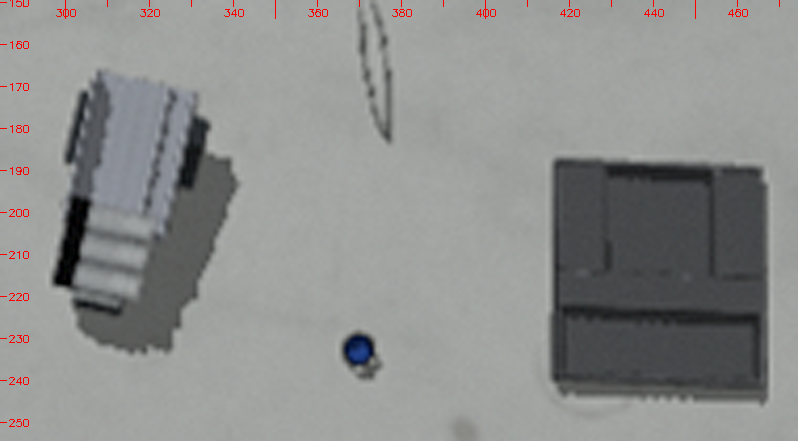

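The crops give tray corners, vial ends, and the bottle and cap centres. Next I'll fit planar poses with the known dimensions.

```bash
cat > h.py <<'E'
import numpy as np, cv2, json
from workcell import *
from scipy.spatial.transform import Rotation as R
from scipy.optimize import least_squares
def proj(n,P):
    c=camera_info(n); r=R.from_quat(c["rotation"]).inv()
    K=np.array([[c["fx"],0,c["cx"]],[0,c["fy"],c["cy"]],[0,0,1]])
    return cv2.projectPoints(r.apply(np.atleast_2d(P)-c["origin"]),np.zeros(3),np.zeros(3),K,c["D"])[0][:,0]
def ray(n,uv,z):
    c=camera_info(n); K=np.array([[c["fx"],0,c["cx"]],[0,c["fy"],c["cy"]],[0,0,1]])
    d=cv2.undistortPoints(np.array([[uv]],float),K,c["D"])[0,0]
    d=R.from_quat(c["rotation"]).apply([*d,1]); o=c["origin"]; return o+d*(z-o[2])/d[2]
def world(p,M): return R.from_euler("z",p[2]).apply(M)+[p[0],p[1],0]
def fit(n,M,uv,p0):
    s=least_squares(lambda p:(proj(n,world(p,M))-uv).ravel(),p0); return s.x,np.abs(s.fun).max()
def snap(n,f):
    im=cv2.cvtColor(camera(n),cv2.COLOR_RGB2BGR); cv2.imwrite(f,im); return im
E
python3 - <<'E'
from h import *
def px(off,l): return np.array([[off+u/4.2-.5,150+v/4.2-.5] for u,v in l])
def box(a,b,z): return np.array([[a,b,z],[a,-b,z],[-a,-b,z],[-a,b,z]])/1000
P={}
P["long"],e=fit("top",box(113,26,16),px(155,[(43,59),(121,47),(166,371),(87,385)]),[.6,.3,0]); print("long",P["long"],e)
P["sq"],e=fit("top",box(74,69,16),px(285,[(555,158),(763,168),(767,387),(554,381)]),[.5,-.35,0]); print("sq",P["sq"],e)
V=[]
for k in range(3):
    for s in(28,-28): V.append([-59+19*k,s,40+4*k])
V=np.array(V)/1000
P["track"],e=fit("top",V,px(285,[(60,273),(141,285),(67,242),(148,258),(73,209),(156,225)]),[.5,0,-.2]); print("track",P["track"],e)
print("bottle",ray("top",px(155,[(346,252)])[0],.1))
print("cap",ray("top",px(285,[(359,350)])[0],.014))
json.dump({k:list(v) for k,v in P.items()},open("P.json","w"))
# overlay in side image
b=ray("top",px(155,[(346,252)])[0],.1);c=ray("top",px(285,[(359,350)])[0],.014)
im=cv2.imread("pics/side0.png");im=im[100:380,210:410]
im=cv2.resize(im,None,fx=2.9,fy=2.1,interpolation=cv2.INTER_CUBIC)
pts=[world(P["long"],box(113,26,16)),world(P["sq"],box(74,69,16)),world(P["track"],V),[b,[b[0],b[1],0]],[c]]
for p in pts:
    for u,v in proj("side",np.array(p)): cv2.circle(im,(int((u-210+.5)*2.9),int((v-100+.5)*2.1)),3,(0,0,255),1)
cv2.imwrite("pics/ov.png",im)
E
```

```text
long [0.49492635 0.35936405 0.19605624] 0.6590142549721065
sq [ 0.4685239  -0.37414289 -0.01914026] 0.3625908967125042
track [ 0.51280807 -0.01405376 -0.1735158 ] 0.7800747312047349
bottle [0.45912589 0.1847093  0.1       ]
cap [ 0.41327213 -0.1746821   0.014     ]
```

View pics/ov.png

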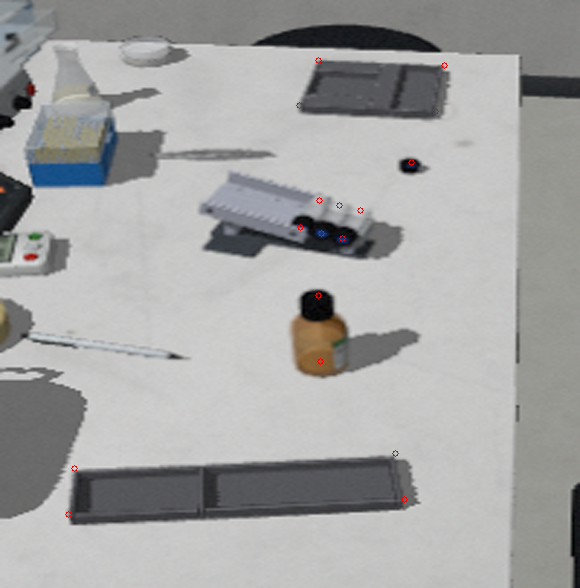

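Both cameras agree with the fitted poses to about 1–2 px (roughly 2–4 mm). Now a helper that works out shifts in tool axes.

```bash
cat >> h.py <<'E'
def go(x,y,z,ang=None,show=True):
    "units of shift in tool axes to reach TCP xyz, and tool-z turn (deg) so tool y is at ang deg"
    o=get_obs(); r=R.from_quat(o["ee_rot"]); M=r.as_matrix()
    a=np.degrees(np.arctan2(M[1,1],M[0,1])); d=np.array([x,y,z])-o["position"]
    print("t",round(o["clock"],2),"pos",o["position"].round(4),"yang",a.round(2),"tilt",np.degrees(M[:2,2]).round(2),"q",o["joint_pos"].round(2),"g",round(o["grip_width"],3),"F",o["ft_force"].round(1))
    print(" units now",(M.T@d/.025).round(2))
    if ang is not None:
        t=-((ang-a+180)%360-180); M2=M@R.from_euler("z",t,degrees=True).as_matrix()
        print(" turn",round(t,1),"units after turn",(M2.T@d/.025).round(2))
P=json.load(open("P.json")) if __import__("os").path.exists("P.json") else {}
E
python3 - <<'E'
from h import *
v=world(P["track"],np.array([[-.064,0,.04],[-.059,0,.04]])); print(v)
go(.36,.35,.2)
go(v[0,0],v[0,1],.12,80.1)
print("sq vial",world(P["sq"],np.array([[-.048,0,0],[.034,0,0]])),"long vial,cap",world(P["long"],np.array([[-.044,0,0],[.067,0,0]])))
E
```

```text
[[ 0.4497691  -0.00300439  0.04      ]
 [ 0.45469402 -0.00386762  0.04      ]]
t 0.1 pos [0.1435 0.6079 0.2306] yang 76.72 tilt [-0.01 -0.07] q [-1.36  0.33 -0.06  1.46  0.02  1.35 -0.09] g 0.999 F [ 0.1 -0.6  0.3]
 units now [-10.8   -8.05   1.23]
t 0.1 pos [0.1435 0.6079 0.2306] yang 76.72 tilt [-0.01 -0.07] q [-1.36  0.33 -0.06  1.46  0.02  1.35 -0.09] g 0.999 F [ 0.1 -0.6  0.3]
 units now [-17.54 -20.96   4.45]
 turn -3.4 units after turn [-16.27 -21.96   4.45]
sq vial [[ 0.42053269 -0.37322422  0.        ]
 [ 0.50251767 -0.37479362  0.        ]] long vial,cap [[0.45176928 0.35079273 0.        ]
 [0.56064279 0.37241582 0.        ]]
```

Request:
move_arm(
  moves=[
    [[0, 0, 0], [0, 0, -3.4], 1],
    [[-1, -1, 0], [0, 0, 0], 1],
    [[-1, -1, 0], [0, 0, 0], 1],
    [[-1, -1, 0], [0, 0, 0], 1],
    [[-1, -1, 0], [0, 0, 0], 1],
  ],
)

```text
clock: 0.72
position: [0.2255, 0.4914, 0.231]
ee_rot: [0.086, 0.996, -0.0, -0.0]
ft_force: [0.4, 0.9, 0.7]
grip_width: 1.0
```

Request:
move_arm(
  moves=[
    [[-1, -1, 0], [0, 0, 0], 1],
    [[-1, -1, 0], [0, 0, 0], 1],
    [[-1, -1, 0], [0, 0, 0], 1],
    [[-1, -1, 0], [0, 0, 0], 1],
    [[-1, -1, 0], [0, 0, 0], 1],
  ],
)

```text
clock: 1.35
position: [0.3271, 0.3468, 0.2311]
ee_rot: [0.086, 0.996, -0.0, -0.0]
ft_force: [0.7, -0.2, 0.1]
grip_width: 0.998
```

Request:
move_arm(
  moves=[
    [[-1, -1, 0], [0, 0, 0], 1],
    [[-1, -1, 0], [0, 0, 0], 1],
    [[-1, -1, 0], [0, 0, 0], 1],
    [[-1, -1, 0], [0, 0, 0], 1],
    [[-0.6, -1, 0], [0, 0, 0], 1],
  ],
)

```text
clock: 1.98
position: [0.4191, 0.2038, 0.231]
ee_rot: [0.087, 0.996, -0.0, -0.0]
ft_force: [0.9, 0.6, -0.2]
grip_width: 0.999
```

Request:
move_arm(
  moves=[
    [[-0.4, -1, 0], [0, 0, 0], 1],
    [[-0.4, -1, 0], [0, 0, 0], 1],
    [[-0.4, -1, 0], [0, 0, 0], 1],
    [[-0.4, -1, 0.5], [0, 0, 0], 1],
    [[-0.4, -1, 0.5], [0, 0, 0], 1],
  ],
)

```text
clock: 2.6
position: [0.4463, 0.0725, 0.2059]
ee_rot: [0.086, 0.996, 0.0, -0.0]
ft_force: [0.7, 0.1, -0.5]
grip_width: 0.999
```

Request:
move_arm(
  moves=[
    [[-0.4, -1, 1], [0, 0, 0], 1],
    [[-0.3, -1, 1], [0, 0, 0], 1],
    [[0, -1, 1], [0, 0, 0], 1],
    [[0, 0, 0.4], [0, 0, 0], 1],
    [[0, 0, 0], [0, 0, 0], 1],
  ],
)

```text
clock: 3.22
position: [0.4503, -0.003, 0.1209]
ee_rot: [0.086, 0.996, -0.0, -0.001]
ft_force: [0.1, 0.5, 0.9]
grip_width: 1.002
```

```bash
python3 - <<'E'
from h import *
go(.4498,-.003,.026,80.06)
im=snap("side","pics/s1.png"); it=snap("top","pics/t1.png")
v=world(P["track"],np.array([[-.059,.028,.04],[-.059,-.028,.04]]))
print(proj("side",v),proj("top",v))
a=cv2.resize(im[130:230,260:360],None,fx=6,fy=6,interpolation=cv2.INTER_CUBIC)
cv2.imwrite("pics/s1c.png",a)
E
```

```text
t 3.23 pos [ 0.4503 -0.003   0.1209] yang 80.13 tilt [-0.06 -0.01] q [-0.63  0.03  0.55  2.06 -0.02  1.05  1.33] g 1.002 F [0.1 0.5 0.9]
 units now [ 0.02 -0.    3.8 ]
 turn 0.1 units after turn [ 0.02 -0.    3.8 ]
[[327.62793625 213.13443819]
 [333.67709267 199.7620917 ]] [[298.76559734 213.71992527]
 [318.78510851 217.57343511]]
```

View pics/s1c.png

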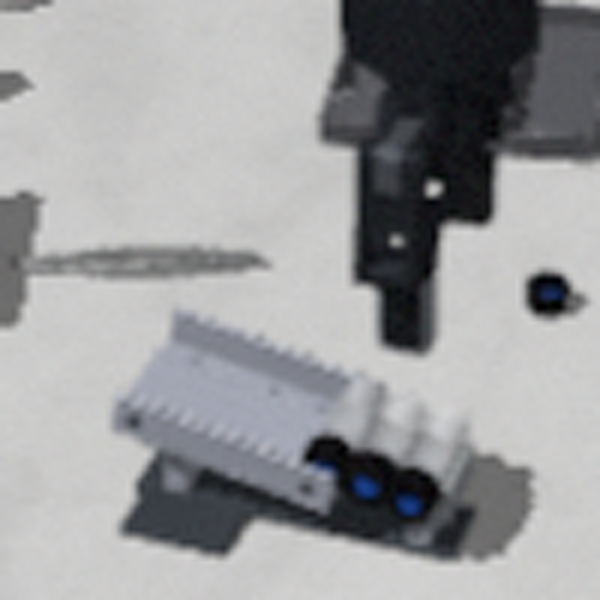

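The cap end of vial 1 sits at about (328.3,213.3) against a predicted (327.6,213.1), so I'm descending.

Request:
move_arm(
  moves=[
    [[0, 0, 1], [0, 0, 0], 1],
    [[0, 0, 1], [0, 0, 0], 1],
    [[0, 0, 1], [0, 0, 0], 1],
    [[0, 0, 0.8], [0, 0, 0], 1],
    [[0, 0, 0], [0, 0, 0], 1],
  ],
)

```text
clock: 3.95
position: [0.4503, -0.0029, 0.0259]
ee_rot: [0.086, 0.996, -0.0, -0.001]
ft_force: [-0.4, -0.1, 1.3]
grip_width: 0.997
```

Request:
move_arm(
  moves=[
    [[0, 0, 0], [0, 0, 0], 0.75],
    [[0, 0, 0], [0, 0, 0], 0.6],
    [[0, 0, 0], [0, 0, 0], 0.5],
    [[0, 0, 0], [0, 0, 0], 0.5],
    [[0, 0, 0], [0, 0, 0], 0.5],
  ],
  squeeze=30,
)

```text
clock: 4.58
position: [0.4516, -0.0031, 0.0276]
ee_rot: [0.086, 0.996, 0.001, 0.001]
ft_force: [-2.0, -0.7, 7.4]
grip_width: 0.646
```

```bash
python3 - <<'E'
from h import *
go(.4498,-.003,.026,80.06)
im=snap("side","pics/s2.png")
a=cv2.resize(im[150:240,260:380],None,fx=6,fy=6,interpolation=cv2.INTER_CUBIC)
cv2.imwrite("pics/s2c.png",a)
E
```

```text
t 4.58 pos [ 0.4516 -0.0031  0.0276] yang 80.12 tilt [0.11 0.06] q [-0.6   0.2   0.55  2.14 -0.14  0.83  1.43] g 0.646 F [-2.  -0.7  7.4]
 units now [ 0.07 -0.01  0.06]
 turn 0.1 units after turn [ 0.07 -0.01  0.06]
```

View pics/s2c.png

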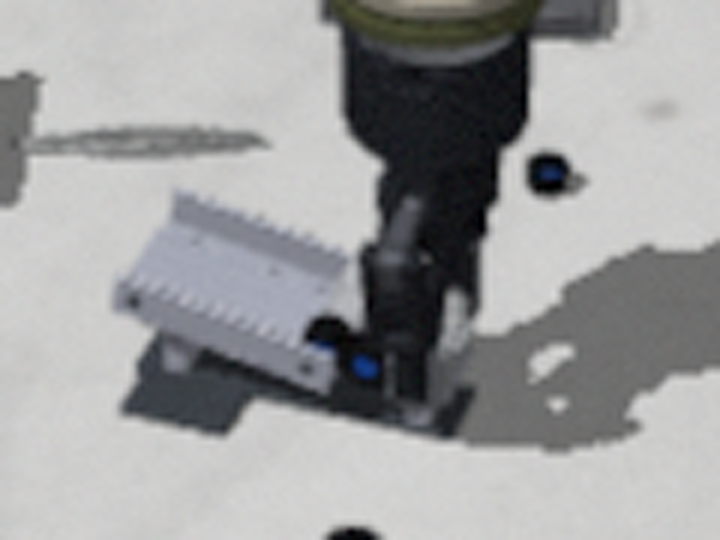

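Request:
move_arm(
  moves=[
    [[0, 0, -0.4], [0, 0, 0], 0.5],
    [[0, 0, -1], [0, 0, 0], 0.5],
    [[0, 0, -1], [0, 0, 0], 0.5],
    [[0, 0, -1], [0, 0, 0], 0.5],
    [[0, 0, -1], [0, 0, -8.8], 0.5],
  ],
)

```text
clock: 5.25
position: [0.4507, -0.0036, 0.1381]
ee_rot: [0.008, 1.0, 0.0, 0.001]
ft_force: [-0.2, 0.7, 0.1]
grip_width: 0.642
```

```bash
python3 - <<'E'
from h import *
im=snap("side","pics/s3.png")
cv2.imwrite("pics/s3c.png",cv2.resize(im[130:240,260:380],None,fx=5,fy=5,interpolation=cv2.INTER_CUBIC))
go(.417,-.373,.12,88.9)
E
```

```text
t 5.3 pos [ 0.4523 -0.0035  0.141 ] yang 89.59 tilt [0.27 0.08] q [-0.64  0.    0.56  2.04 -0.    1.09  1.48] g 0.644 F [ 2.9 -0.3  3.4]
 units now [  1.31 -14.79   0.81]
 turn 0.7 units after turn [  1.13 -14.8    0.81]
```

View pics/s3c.png

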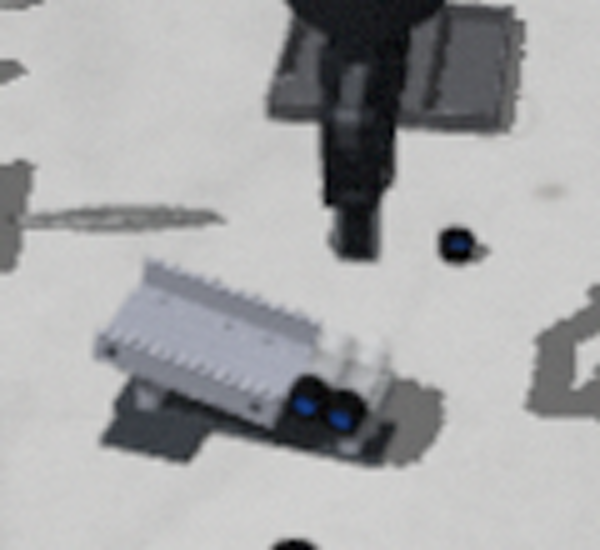

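The first vial is held, since the gripper is stalled at 0.64. The second vial has already moved to the stop and the third sits behind it. On to the square tray.

Request:
move_arm(
  moves=[
    [[0.1, -1, 0], [0, 0, 0.7], 0.5],
    [[0.1, -1, 0], [0, 0, 0], 0.5],
    [[0.1, -1, 0], [0, 0, 0], 0.5],
    [[0.1, -1, 0], [0, 0, 0], 0.5],
    [[0.1, -1, 0], [0, 0, 0], 0.5],
  ],
)

```text
clock: 5.92
position: [0.4345, -0.1289, 0.137]
ee_rot: [0.016, 1.0, 0.0, 0.0]
ft_force: [0.7, 0.2, 0.3]
grip_width: 0.647
```

Request:
move_arm(
  moves=[
    [[0.1, -1, 0], [0, 0, 0], 0.5],
    [[0.1, -1, 0], [0, 0, 0], 0.5],
    [[0.1, -1, 0], [0, 0, 0], 0.5],
    [[0.1, -1, 0], [0, 0, 0], 0.5],
    [[0.1, -1, 0], [0, 0, 0], 0.5],
  ],
)

```text
clock: 6.55
position: [0.4181, -0.2534, 0.137]
ee_rot: [0.016, 1.0, 0.0, 0.0]
ft_force: [0.5, -0.4, -0.3]
grip_width: 0.642
```

Request:
move_arm(
  moves=[
    [[0.1, -1, 0.2], [0, 0, 0], 0.5],
    [[0, -1, 0.2], [0, 0, 0], 0.5],
    [[0, -1, 0.4], [0, 0, 0], 0.5],
    [[0, -1, 0], [0, 0, 0], 0.5],
    [[0, -0.8, 0], [0, 0, 0], 0.5],
  ],
)

```text
clock: 7.18
position: [0.4118, -0.3734, 0.1168]
ee_rot: [0.016, 1.0, -0.0, 0.0]
ft_force: [0.3, -0.4, 0.7]
grip_width: 0.642
```

Request:
move_arm(
  moves=[
    [[0, 0, 0.5], [0, 0, 0], 0.5],
    [[0, 0, 0.5], [0, 0, 0], 0.5],
    [[0, 0, 0.5], [0, 0, 0], 0.5],
    [[0, 0, 0.5], [0, 0, 0], 0.5],
    [[0, 0, 0], [0, 0, 0], 0.5],
  ],
)

```text
clock: 7.8
position: [0.4115, -0.3717, 0.0651]
ee_rot: [0.015, 1.0, 0.0, -0.001]
ft_force: [-0.3, -0.7, -0.4]
grip_width: 0.644
```

```bash
python3 - <<'E'
from h import *
go(.417,-.373,.004,88.9)
a=snap("side","pics/s4.png")[100:200,290:410]; b=snap("top","pics/t4.png")[170:260,400:490]
cv2.imwrite("pics/s4c.png",np.hstack([cv2.resize(a,(480,400),interpolation=2),cv2.resize(b,(300,400),interpolation=2)]))
E
```

```text
t 7.8 pos [ 0.4115 -0.3717  0.0651] yang 88.24 tilt [-0.09  0.06] q [-0.01  0.43  0.81  1.86 -0.37  1.    2.49] g 0.644 F [-0.3 -0.7 -0.4]
 units now [-0.23 -0.05  2.45]
 turn -0.7 units after turn [-0.22 -0.05  2.45]
```

View pics/s4c.png

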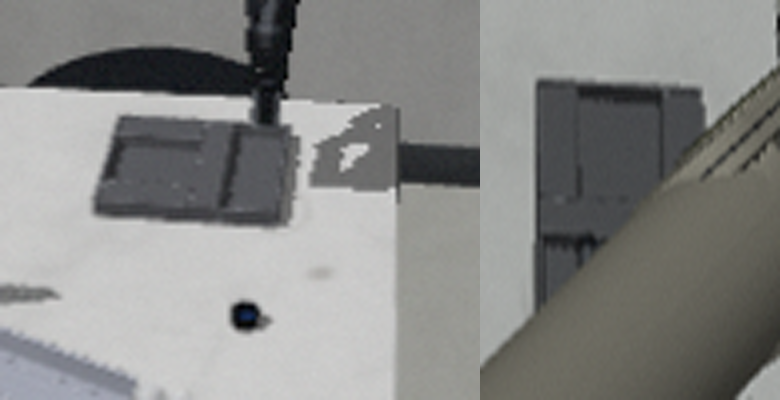

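Joint 7 is close to its limit (2.49 of 2.6), so I'll turn back 4°. The bay easily tolerates a small skew.

Request:
move_arm(
  moves=[
    [[-0.3, 0, 0], [0, 0, 4], 0.5],
    [[0, 0, 0.7], [0, 0, 0], 0.5],
    [[0, 0, 0.7], [0, 0, 0], 0.5],
    [[0, 0, 0.4], [0, 0, 0], 0.5],
    [[0, 0, 0], [0, 0, 0], 0.5],
  ],
)

```text
clock: 8.52
position: [0.4186, -0.3724, 0.0202]
ee_rot: [0.05, 0.999, 0.0, -0.001]
ft_force: [-0.3, -0.8, 0.2]
grip_width: 0.647
```

```bash
python3 - <<'E'
from h import *
go(.417,-.373,.004,84)
E
```

```text
t 8.53 pos [ 0.4186 -0.3724  0.0202] yang 84.22 tilt [-0.1   0.05] q [ 0.02  0.52  0.77  1.87 -0.44  0.93  2.47] g 0.647 F [-0.3 -0.8  0.2]
 units now [ 0.06 -0.03  0.65]
 turn 0.2 units after turn [ 0.06 -0.03  0.65]
```

Request:
move_arm(
  moves=[
    [[0, 0, 0.3], [0, 0, 0], 0.5],
    [[0, 0, 0.25], [0, 0, 0], 0.5],
    [[0, 0, 0.1], [0, 0, 0], 0.5],
    [[0, 0, 0], [0, 0, 0], 0.5],
    [[0, 0, 0], [0, 0, 0], 0.5],
  ],
)

```text
clock: 9.15
position: [0.4196, -0.3728, 0.0052]
ee_rot: [0.05, 0.999, -0.0, 0.0]
ft_force: [-0.0, -0.2, 0.4]
grip_width: 0.637
```

Request:
move_arm(
  moves=[
    [[0, 0, 0.1], [0, 0, 0], 0.5],
    [[0, 0, 0], [0, 0, 0], 0.5],
    [[0, 0, 0], [0, 0, 0], 0.72],
    [[0, 0, 0], [0, 0, 0], 0.8],
    [[0, 0, 0], [0, 0, 0], 0.8],
  ],
)

```text
clock: 9.78
position: [0.4194, -0.3727, 0.0025]
ee_rot: [0.05, 0.999, 0.0, 0.0]
ft_force: [0.4, 1.0, -0.1]
grip_width: 0.801
```

Request:
move_arm(
  moves=[
    [[0, 0, -0.4], [0, 0, 0], 0.8],
    [[0, 0, -1], [0, 0, 0], 0.8],
    [[0, 0, -1], [0, 0, 0], 0.9],
    [[0, 0, -1], [0, 0, 0], 1],
    [[0, 0, -1], [0, 0, 0], 1],
  ],
)

```text
clock: 10.4
position: [0.4194, -0.3728, 0.114]
ee_rot: [0.051, 0.999, -0.0, 0.0]
ft_force: [1.0, 0.4, -0.1]
grip_width: 1.002
```

```bash
python3 - <<'E'
from h import *
go(.4498,-.003,.12,80.1)
a=snap("side","pics/s5.png")
b=cv2.resize(a[100:220,290:390],(500,600),interpolation=2)
cv2.imwrite("pics/s5c.png",b)
E
```

```text
t 10.4 pos [ 0.4194 -0.3728  0.114 ] yang 84.2 tilt [ 0.03 -0.01] q [-0.06  0.38  0.86  1.81 -0.32  1.1   2.38] g 1.002 F [ 1.   0.4 -0.1]
 units now [ 0.28 14.84 -0.24]
 turn 4.1 units after turn [ 1.35 14.78 -0.24]
```

View pics/s5c.png

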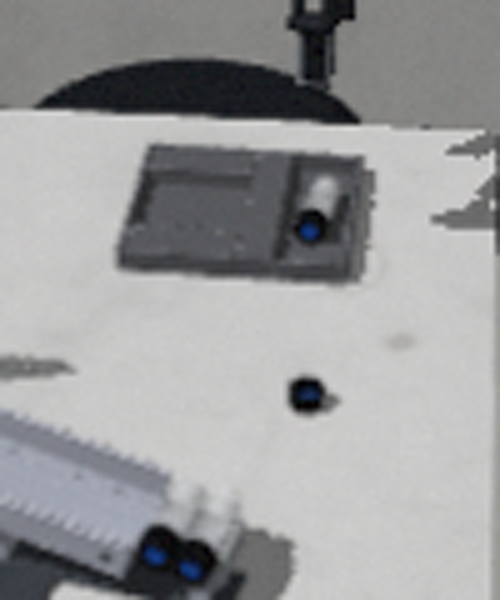

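Vial 1 is lying in the oblong bay. Returning for the second vial.

Request:
move_arm(
  moves=[
    [[0, 0, 0], [0, 0, 4.1], 1],
    [[0.1, 1, 0], [0, 0, 0], 1],
    [[0.1, 1, 0], [0, 0, 0], 1],
    [[0.1, 1, 0], [0, 0, 0], 1],
    [[0.1, 1, 0], [0, 0, 0], 1],
  ],
)

```text
clock: 11.08
position: [0.4268, -0.2719, 0.113]
ee_rot: [0.086, 0.996, 0.0, 0.0]
ft_force: [0.5, -0.6, 0.2]
grip_width: 1.0
```

Request:
move_arm(
  moves=[
    [[0.1, 1, 0], [0, 0, 0], 1],
    [[0.1, 1, 0], [0, 0, 0], 1],
    [[0.1, 1, 0], [0, 0, 0], 1],
    [[0.1, 1, 0], [0, 0, 0], 1],
    [[0.1, 1, 0], [0, 0, 0], 1],
  ],
)

```text
clock: 11.7
position: [0.436, -0.1465, 0.113]
ee_rot: [0.086, 0.996, 0.0, 0.0]
ft_force: [-0.9, 0.1, -0.6]
grip_width: 0.999
```

Request:
move_arm(
  moves=[
    [[0.1, 1, 0], [0, 0, 0], 1],
    [[0.1, 1, 0], [0, 0, 0], 1],
    [[0.1, 1, 0], [0, 0, 0], 1],
    [[0.15, 1, 0], [0, 0, 0], 1],
    [[0, 0.8, 0], [0, 0, 0], 1],
  ],
)

```text
clock: 12.32
position: [0.4455, -0.0262, 0.113]
ee_rot: [0.086, 0.996, 0.0, 0.0]
ft_force: [0.5, 0.6, -0.3]
grip_width: 1.0
```

Request:
move_arm(
  moves=[
    [[0, 0, 0], [0, 0, 0], 1],
    [[0, 0, 0], [0, 0, 0], 1],
  ],
)

```text
clock: 12.58
position: [0.4454, -0.0279, 0.1128]
ee_rot: [0.087, 0.996, 0.0, 0.0]
ft_force: [-0.7, -0.5, 0.0]
grip_width: 1.005
```

```bash
python3 - <<'E'
from h import *
go(.4498,-.003,.026,80.1)
E
```

```text
t 12.57 pos [ 0.4454 -0.0279  0.1128] yang 80.07 tilt [0.02 0.  ] q [-0.73  0.03  0.71  2.09 -0.02  1.03  1.39] g 1.005 F [-0.7 -0.5  0. ]
 units now [-0.    1.01  3.47]
 turn -0.0 units after turn [-0.    1.01  3.47]
```

Request:
move_arm(
  moves=[
    [[0, 1, 0], [0, 0, 0], 1],
    [[0, 0, 1], [0, 0, 0], 1],
    [[0, 0, 1], [0, 0, 0], 1],
    [[0, 0, 1], [0, 0, 0], 1],
    [[0, 0, 0.47], [0, 0, 0], 1],
  ],
)

```text
clock: 13.2
position: [0.4491, -0.0035, 0.0249]
ee_rot: [0.087, 0.996, -0.0, -0.001]
ft_force: [-0.0, 0.1, 0.8]
grip_width: 1.001
```

Request:
move_arm(
  moves=[
    [[0, 0, 0], [0, 0, 0], 1],
    [[0, 0, 0], [0, 0, 0], 0.7],
    [[0, 0, 0], [0, 0, 0], 0.5],
    [[0, 0, 0], [0, 0, 0], 0.5],
    [[0, 0, 0], [0, 0, 0], 0.5],
  ],
)

```text
clock: 13.82
position: [0.4504, -0.0022, 0.0268]
ee_rot: [0.086, 0.996, 0.001, 0.001]
ft_force: [-2.3, -0.6, 7.5]
grip_width: 0.646
```

Request:
move_arm(
  moves=[
    [[0, 0, -0.4], [0, 0, 0], 0.5],
    [[0, 0, -1], [0, 0, 0], 0.5],
    [[0, 0, -1], [0, 0, 0], 0.5],
    [[0, 0, -1], [0, 0, 0], 0.5],
    [[0, 0, -1], [0, 0, 0], 0.5],
  ],
)

```text
clock: 14.45
position: [0.4497, -0.0025, 0.1374]
ee_rot: [0.086, 0.996, 0.0, 0.0]
ft_force: [-0.3, 0.4, -1.1]
grip_width: 0.642
```

Request:
move_arm(
  moves=[
    [[0, 0, -1], [0, 0, 10], 0.5],
    [[0, 0, -1], [0, 0, 10], 0.5],
    [[0, 0, 0], [0, 0, 10], 0.5],
    [[0, 0, 0], [0, 0, 10], 0.5],
    [[0, 0, 0], [0, 0, 10], 0.5],
  ],
)

```text
clock: 15.08
position: [0.4497, -0.0026, 0.1866]
ee_rot: [0.502, 0.865, 0.0, 0.0]
ft_force: [0.3, -0.8, -0.5]
grip_width: 0.643
```

```bash
python3 - <<'E'
from h import *
go(.452,.351,.18,11.2)
im=snap("side","pics/s6.png")
cv2.imwrite("pics/s6c.png",cv2.resize(im[130:240,260:380],None,fx=5,fy=5,interpolation=cv2.INTER_CUBIC))
E
```

```text
t 15.07 pos [ 0.4497 -0.0026  0.1866] yang 29.77 tilt [0.05 0.03] q [-0.76 -0.07  0.65  1.99  0.04  1.2   0.39] g 0.643 F [ 0.3 -0.8 -0.5]
 units now [12.23  7.1   0.27]
 turn 18.6 units after turn [13.86  2.84  0.27]
```

View pics/s6c.png

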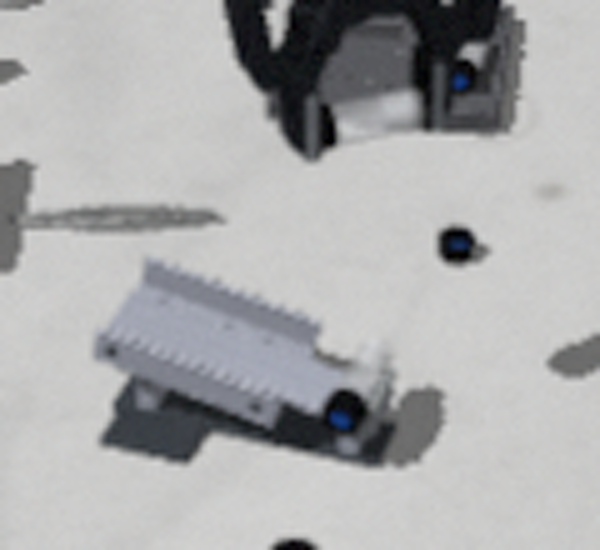

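Vial 2 is held and the third is at the stop, its cap at crop (345,412). Carrying vial 2 to the long tray.

Request:
move_arm(
  moves=[
    [[0, 0, 0], [0, 0, 9.3], 0.5],
    [[0, 0, 0], [0, 0, 9.3], 0.5],
    [[1, 0.2, 0], [0, 0, 0], 0.5],
    [[1, 0.2, 0], [0, 0, 0], 0.5],
    [[1, 0.2, 0], [0, 0, 0], 0.5],
  ],
)

```text
clock: 15.75
position: [0.4494, 0.0746, 0.1865]
ee_rot: [0.632, 0.775, 0.0, 0.0]
ft_force: [0.4, -0.1, -0.2]
grip_width: 0.642
```

Request:
move_arm(
  moves=[
    [[1, 0.2, 0], [0, 0, 0], 0.5],
    [[1, 0.2, 0], [0, 0, 0], 0.5],
    [[1, 0.2, 0], [0, 0, 0], 0.5],
    [[1, 0.2, 0], [0, 0, 0], 0.5],
    [[1, 0.2, 0], [0, 0, 0], 0.5],
  ],
)

```text
clock: 16.38
position: [0.449, 0.2025, 0.1864]
ee_rot: [0.632, 0.775, 0.0, 0.0]
ft_force: [0.3, -0.1, 1.0]
grip_width: 0.642
```

Request:
move_arm(
  moves=[
    [[1, 0.2, 0], [0, 0, 0], 0.5],
    [[1, 0.2, 0], [0, 0, 0], 0.5],
    [[1, 0.2, 0], [0, 0, 0], 0.5],
    [[1, 0.2, 0], [0, 0, 0], 0.5],
    [[1, 0.2, 0], [0, 0, 0], 0.5],
  ],
)

```text
clock: 17.0
position: [0.4485, 0.3307, 0.1858]
ee_rot: [0.633, 0.775, -0.0, 0.0]
ft_force: [0.3, 0.4, -0.2]
grip_width: 0.646
```

Request:
move_arm(
  moves=[
    [[0.9, 0.2, 0.5], [0, 0, 0], 0.5],
    [[0, 0, 1], [0, 0, 0], 0.5],
    [[0, 0, 1], [0, 0, 0], 0.5],
    [[0, 0, 1], [0, 0, 0], 0.5],
    [[0, 0, 0.5], [0, 0, 0], 0.5],
  ],
)

```text
clock: 17.62
position: [0.4484, 0.3524, 0.0844]
ee_rot: [0.633, 0.775, -0.001, -0.0]
ft_force: [-0.7, -0.5, 0.4]
grip_width: 0.645
```

Request:
move_arm(
  moves=[
    [[0, 0, 0], [0, 0, 0], 0.5],
    [[0, 0, 0], [0, 0, 0], 0.5],
  ],
)

```text
clock: 17.88
position: [0.4494, 0.3526, 0.0868]
ee_rot: [0.633, 0.774, 0.001, 0.0]
ft_force: [-0.4, 0.4, 0.5]
grip_width: 0.645
```

```bash
python3 - <<'E'
from h import *
go(.452,.355,.003,11.2)
im=snap("side","pics/s7.png")
cv2.imwrite("pics/s7c.png",cv2.resize(im[230:370,220:370],None,fx=4,fy=4,interpolation=cv2.INTER_CUBIC))
E
```

```text
t 17.88 pos [0.4494 0.3526 0.0868] yang 11.52 tilt [0.06 0.06] q [-1.04  0.35  0.35  1.79 -0.14  1.03 -0.44] g 0.645 F [-0.4  0.4  0.5]
 units now [0.07 0.12 3.35]
 turn 0.3 units after turn [0.07 0.12 3.35]
```

View pics/s7c.png

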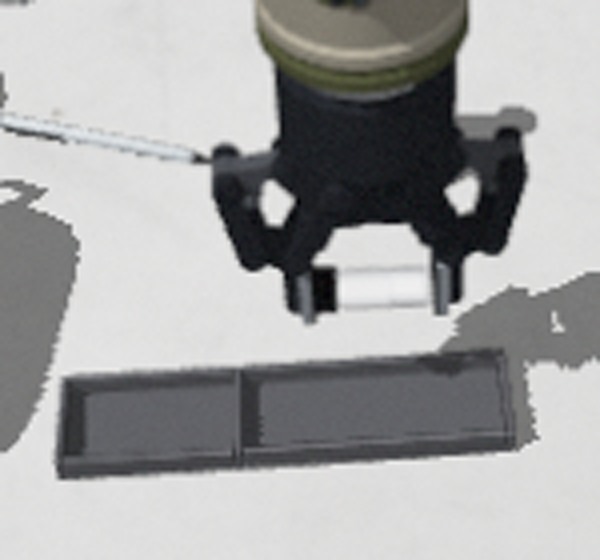

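Vial 2 is centred over the longer bay, so I'm lowering it.

Request:
move_arm(
  moves=[
    [[0.07, 0.12, 0.8], [0, 0, 0], 0.5],
    [[0, 0, 0.8], [0, 0, 0], 0.5],
    [[0, 0, 0.8], [0, 0, 0], 0.5],
    [[0, 0, 0.4], [0, 0, 0], 0.5],
    [[0, 0, 0.2], [0, 0, 0], 0.5],
  ],
)

```text
clock: 18.55
position: [0.4514, 0.3543, 0.0102]
ee_rot: [0.633, 0.774, -0.0, -0.0]
ft_force: [0.8, -0.0, 0.1]
grip_width: 0.643
```

Request:
move_arm(
  moves=[
    [[0, 0, 0.2], [0, 0, 0], 0.5],
    [[0, 0, 0.1], [0, 0, 0], 0.5],
    [[0, 0, 0], [0, 0, 0], 0.5],
    [[0, 0, 0], [0, 0, 0], 0.5],
  ],
)

```text
clock: 19.05
position: [0.4516, 0.3546, 0.0036]
ee_rot: [0.633, 0.775, 0.0, -0.0]
ft_force: [-0.8, -0.2, -0.2]
grip_width: 0.644
```

Request:
move_arm(
  moves=[
    [[0, 0, 0], [0, 0, 0], 0.72],
    [[0, 0, 0], [0, 0, 0], 0.8],
    [[0, 0, 0], [0, 0, 0], 0.8],
    [[0, 0, -0.4], [0, 0, 0], 0.8],
    [[0, 0, -1], [0, 0, 0], 0.8],
  ],
)

```text
clock: 19.68
position: [0.451, 0.3539, 0.0384]
ee_rot: [0.633, 0.774, -0.001, -0.0]
ft_force: [0.2, -1.1, 1.1]
grip_width: 0.797
```

Request:
move_arm(
  moves=[
    [[0, 0, -1], [0, 0, 0], 1],
    [[0, 0, -1], [0, 0, 0], 1],
    [[0, 0, -1], [0, 0, 0], 1],
    [[0, 0, -1], [0, 0, 0], 1],
    [[0, 0, -1], [0, 0, 0], 1],
  ],
)

```text
clock: 20.3
position: [0.4516, 0.3543, 0.165]
ee_rot: [0.633, 0.774, 0.0, -0.0]
ft_force: [1.1, -0.4, -0.4]
grip_width: 1.003
```

```bash
python3 - <<'E'
from h import *
go(.459,.185,.15)
im=snap("side","pics/s8.png"); t=snap("top","pics/t8.png")
cv2.imwrite("pics/s8c.png",cv2.resize(im[180:370,220:400],None,fx=3,fy=3,interpolation=cv2.INTER_CUBIC))
E
```

```text
t 20.3 pos [0.4516 0.3543 0.165 ] yang 11.51 tilt [0.03 0.04] q [-1.05  0.27  0.36  1.71 -0.1   1.18 -0.46] g 1.003 F [ 1.1 -0.4 -0.4]
 units now [-6.7  -1.06  0.59]
```

View pics/s8c.png

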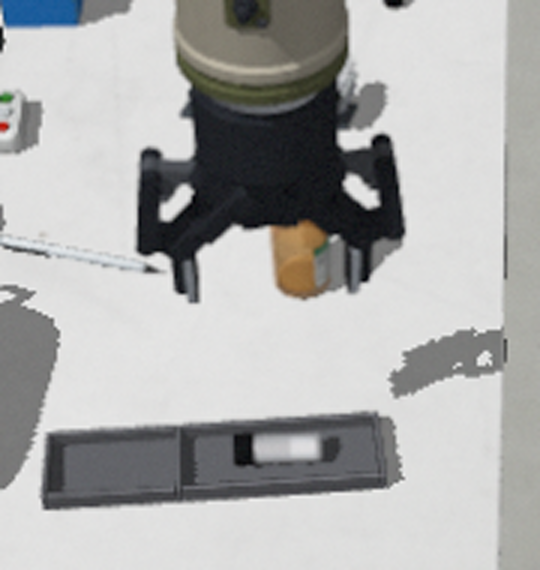

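Vial 2 lies in the longer bay. The bottle is next.

Request:
move_arm(
  moves=[
    [[-1, -0.2, 0], [0, 0, 0], 1],
    [[-1, -0.2, 0], [0, 0, 0], 1],
    [[-1, -0.2, 0], [0, 0, 0], 1],
    [[-1, -0.2, 0], [0, 0, 0], 1],
    [[-1, -0.2, 0], [0, 0, 0], 1],
  ],
)

```text
clock: 21.02
position: [0.4519, 0.2253, 0.1633]
ee_rot: [0.633, 0.774, 0.0, -0.0]
ft_force: [0.5, 0.3, 0.4]
grip_width: 0.996
```

Request:
move_arm(
  moves=[
    [[-1, -0.06, 0], [0, 0, 0], 1],
    [[-0.7, 0, 0], [0, 0, 0], 1],
    [[0, 0, 0.6], [0, 0, 0], 1],
    [[0, 0, 0], [0, 0, 0], 1],
    [[0, 0, 0], [0, 0, 0], 1],
  ],
)

```text
clock: 21.65
position: [0.4586, 0.1858, 0.148]
ee_rot: [0.632, 0.775, -0.0, -0.0]
ft_force: [0.8, 0.1, 0.2]
grip_width: 1.001
```

```bash
python3 - <<'E'
from h import *
go(.459,.185,.034)
im=snap("side","pics/s9.png")
# orange body silhouette in the side view vs prediction of a cylinder r=22 z 0..60
h=cv2.cvtColor(im,cv2.COLOR_BGR2HSV); m=cv2.inRange(h,(8,100,60),(22,255,255))
n,l,s,c=cv2.connectedComponentsWithStats(m); 
for k in range(1,n):
    if s[k,4]>80: print(s[k],c[k].round(1))
t=np.linspace(0,6.28,60)
q=proj("side",np.array([[.459+.022*np.cos(a),.185+.022*np.sin(a),z] for a in t for z in(0,.06)])); print(q.min(0),q.max(0))
i=cv2.imread("pics/side0.png");m=cv2.inRange(cv2.cvtColor(i,cv2.COLOR_BGR2HSV),(8,100,60),(22,255,255))[230:290,295:345]
ys,xs=np.nonzero(m);print("start",xs.min()+295,xs.max()+295,ys.min()+230,ys.max()+230)
E
```

```text
t 21.65 pos [0.4586 0.1858 0.148 ] yang 11.6 tilt [-0.03 -0.02] q [-0.91  0.11  0.46  1.93 -0.05  1.12 -0.22] g 1.001 F [0.8 0.1 0.2]
 units now [-0.03  0.01  4.56]
[ 47 231  41  52 898] [ 62.6 253.5]
[ 94 245  18  29 272] [103. 258.]
[311 250  18  29 370] [318.8 263.4]
[309.63727976 246.37419253] [329.60002804 278.99040971]
start 311 328 251 278
```

Request:
move_arm(
  moves=[
    [[0, 0, 1], [0, 0, 0], 1],
    [[0, 0, 1], [0, 0, 0], 1],
    [[0, 0, 1], [0, 0, 0], 1],
    [[0, 0, 1], [0, 0, 0], 1],
    [[0, 0, 0.5], [0, 0, 0], 1],
  ],
)

```text
clock: 22.32
position: [0.4585, 0.1853, 0.0348]
ee_rot: [0.632, 0.775, -0.001, -0.0]
ft_force: [-0.4, 0.4, 0.6]
grip_width: 1.001
```

Request:
move_arm(
  moves=[
    [[0, 0, 0], [0, 0, 0], 0.8],
    [[0, 0, 0], [0, 0, 0], 0.65],
    [[0, 0, 0], [0, 0, 0], 0.55],
    [[0, 0, 0], [0, 0, 0], 0.45],
    [[0, 0, 0], [0, 0, 0], 0.4],
  ],
  squeeze=40,
)

```text
clock: 22.95
position: [0.4597, 0.1855, 0.0368]
ee_rot: [0.633, 0.775, 0.001, 0.0]
ft_force: [-1.3, -0.1, 6.2]
grip_width: 0.495
```

Request:
move_arm(
  moves=[
    [[0, 0, 0], [0, 0, 0], 0.3],
    [[0, 0, 0], [0, 0, 0], 0.3],
    [[0, 0, -0.2], [0, 0, 0], 0.3],
    [[0, 0, -0.4], [0, 0, 0], 0.3],
    [[0, 0, -0.8], [0, 0, 0], 0.3],
  ],
)

```text
clock: 23.58
position: [0.4585, 0.1847, 0.0712]
ee_rot: [0.633, 0.774, -0.001, -0.0]
ft_force: [0.3, 0.6, -0.3]
grip_width: 0.496
```

Request:
move_arm(
  moves=[
    [[0, 0, -1], [0, 0, 0], 0.3],
    [[0, 0, -1], [0, 0, 0], 0.3],
    [[0, 0, -1], [0, 0, 0], 0.3],
    [[0, 0, -1], [0, 0, 0], 0.3],
    [[0, 0, -1], [0, 0, 0], 0.3],
  ],
)

```text
clock: 24.2
position: [0.4588, 0.1847, 0.1972]
ee_rot: [0.633, 0.774, 0.0, -0.0]
ft_force: [-0.5, -0.2, -0.7]
grip_width: 0.496
```

```bash
python3 - <<'E'
from h import *
go(.5025,-.3748,.12)
E
```

```text
t 24.2 pos [0.4588 0.1847 0.1972] yang 11.5 tilt [0.01 0.02] q [-0.92  0.06  0.47  1.87 -0.03  1.22 -0.25] g 0.496 F [-0.5 -0.2 -0.7]
 units now [-22.28  -2.75   3.08]
```

Request:
move_arm(
  moves=[
    [[-0.5, 0, 0], [0, 0, 0], 0.3],
    [[-1, -0.1, 0], [0, 0, 0], 0.3],
    [[-1, -0.1, 0], [0, 0, 0], 0.3],
    [[-1, -0.1, 0], [0, 0, 0], 0.3],
    [[-1, -0.1, 0], [0, 0, 0], 0.3],
  ],
)

```text
clock: 24.82
position: [0.4711, 0.0709, 0.195]
ee_rot: [0.633, 0.774, -0.0, -0.0]
ft_force: [0.7, 1.1, -0.4]
grip_width: 0.494
```

Request:
move_arm(
  moves=[
    [[-1, -0.1, 0], [0, 0, 0], 0.3],
    [[-1, -0.1, 0], [0, 0, 0], 0.3],
    [[-1, -0.1, 0], [0, 0, 0], 0.3],
    [[-1, -0.1, 0], [0, 0, 0], 0.3],
    [[-1, -0.1, 0], [0, 0, 0], 0.3],
  ],
)

```text
clock: 25.45
position: [0.4836, -0.0539, 0.1951]
ee_rot: [0.633, 0.774, -0.0, -0.0]
ft_force: [0.1, 0.4, -1.3]
grip_width: 0.496
```

Request:
move_arm(
  moves=[
    [[-1, -0.1, 0], [0, 0, 0], 0.3],
    [[-1, -0.1, 0], [0, 0, 0], 0.3],
    [[-1, -0.1, 0], [0, 0, 0], 0.3],
    [[-1, -0.1, 0], [0, 0, 0], 0.3],
    [[-1, -0.1, 0], [0, 0, 0], 0.3],
  ],
)

```text
clock: 26.08
position: [0.4961, -0.1786, 0.195]
ee_rot: [0.633, 0.774, -0.0, -0.001]
ft_force: [-0.1, 0.4, -1.4]
grip_width: 0.496
```

Request:
move_arm(
  moves=[
    [[-1, -0.1, 0], [0, 0, 0], 0.3],
    [[-1, -0.1, 0], [0, 0, 0], 0.3],
    [[-1, -0.1, 0], [0, 0, 0], 0.3],
    [[-1, -0.1, 0], [0, 0, 0], 0.3],
    [[-1, -0.1, 0], [0, 0, 0], 0.3],
  ],
)

```text
clock: 26.7
position: [0.5088, -0.3035, 0.195]
ee_rot: [0.633, 0.774, -0.0, -0.001]
ft_force: [0.6, 0.4, -1.0]
grip_width: 0.494
```

```bash
python3 - <<'E'
from h import *
go(.5025,-.3748,.042)
E
```

```text
t 26.7 pos [ 0.5088 -0.3035  0.195 ] yang 11.48 tilt [-0.07  0.01] q [-0.22  0.37  0.85  1.64 -0.29  1.27  0.89] g 0.494 F [ 0.6  0.4 -1. ]
 units now [-2.75 -0.81  6.12]
```

Request:
move_arm(
  moves=[
    [[-1, -0.4, 0], [0, 0, 0], 0.3],
    [[-0.9, -0.3, 0], [0, 0, 0], 0.3],
    [[-0.4, 0, 1], [0, 0, 0], 0.3],
    [[0, 0, 1], [0, 0, 0], 0.3],
    [[0, 0, 1], [0, 0, 0], 0.3],
  ],
)

```text
clock: 27.32
position: [0.5028, -0.3626, 0.1192]
ee_rot: [0.633, 0.774, -0.0, -0.001]
ft_force: [0.4, -0.3, -1.1]
grip_width: 0.492
```

Request:
move_arm(
  moves=[
    [[0, 0, 1], [0, 0, 0], 0.3],
    [[0, 0, 0.5], [0, 0, 0], 0.3],
    [[0, 0, 0], [0, 0, 0], 0.3],
    [[0, 0, 0], [0, 0, 0], 0.3],
  ],
)

```text
clock: 27.82
position: [0.5043, -0.3625, 0.0842]
ee_rot: [0.633, 0.774, 0.0, 0.001]
ft_force: [0.7, 0.0, -1.7]
grip_width: 0.495
```

```bash
python3 - <<'E'
from h import *
go(.5025,-.3748,.042)
im=snap("side","pics/s10.png")
cv2.imwrite("pics/s10c.png",cv2.resize(im[90:190,290:410],None,fx=5,fy=5,interpolation=cv2.INTER_CUBIC))
E
```

```text
t 27.82 pos [ 0.5043 -0.3625  0.0842] yang 11.5 tilt [ 0.05 -0.04] q [-0.04  0.55  0.78  1.67 -0.43  1.1   1.07] g 0.495 F [ 0.7  0.  -1.7]
 units now [-0.46 -0.17  1.69]
```

View pics/s10c.png

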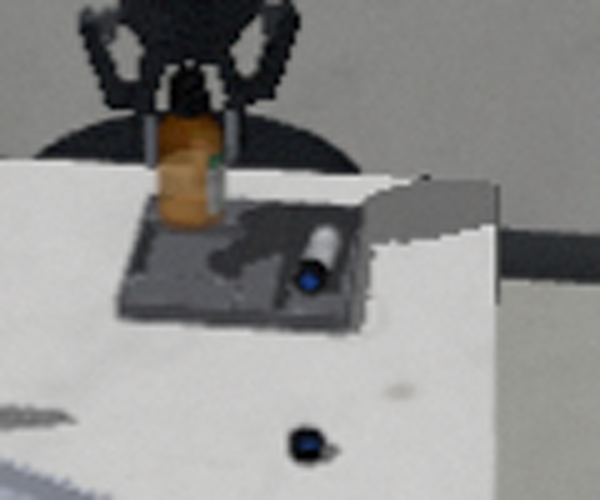

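The bottle is held upright over the tray. I'll correct sideways and lower it.

Request:
move_arm(
  moves=[
    [[-0.46, -0.17, 0], [0, 0, 0], 0.3],
    [[0, 0, 0.7], [0, 0, 0], 0.3],
    [[0, 0, 0.6], [0, 0, 0], 0.3],
    [[0, 0, 0.3], [0, 0, 0], 0.3],
    [[0, 0, 0], [0, 0, 0], 0.3],
  ],
)

```text
clock: 28.5
position: [0.502, -0.3738, 0.0424]
ee_rot: [0.632, 0.775, -0.0, -0.001]
ft_force: [-0.4, -0.7, -0.2]
grip_width: 0.494
```

Request:
move_arm(
  moves=[
    [[0, 0, 0.08], [0, 0, 0], 0.3],
    [[0, 0, 0.04], [0, 0, 0], 0.3],
    [[0, 0, 0], [0, 0, 0], 0.3],
  ],
)

```text
clock: 28.88
position: [0.5025, -0.3743, 0.0409]
ee_rot: [0.633, 0.774, 0.0, 0.0]
ft_force: [-0.7, 1.4, 3.6]
grip_width: 0.495
```

Request:
move_arm(
  moves=[
    [[0, 0, 0], [0, 0, 0], 0.55],
    [[0, 0, 0], [0, 0, 0], 0.7],
    [[0, 0, 0], [0, 0, 0], 0.9],
    [[0, 0, 0], [0, 0, 0], 1],
    [[0, 0, -0.3], [0, 0, 0], 1],
  ],
)

```text
clock: 29.5
position: [0.5019, -0.3739, 0.0475]
ee_rot: [0.633, 0.774, -0.0, -0.001]
ft_force: [-0.8, -0.8, 0.1]
grip_width: 0.996
```

Request:
move_arm(
  moves=[
    [[0, 0, -1], [0, 0, 0], 1],
    [[0, 0, -1], [0, 0, 0], 1],
    [[0, 0, -1], [0, 0, 0], 1],
    [[0, 0, -1], [0, 0, 0], 1],
    [[0, 0, -1], [0, 0, 0], 1],
  ],
)

```text
clock: 30.12
position: [0.5022, -0.3742, 0.1741]
ee_rot: [0.633, 0.774, 0.0, 0.0]
ft_force: [-0.0, 0.2, 0.1]
grip_width: 0.999
```

```bash
python3 - <<'E'
from h import *
im=snap("side","pics/s11.png")
m=cv2.inRange(cv2.cvtColor(im,cv2.COLOR_BGR2HSV),(8,100,40),(22,255,255))
n,l,s,c=cv2.connectedComponentsWithStats(m)
for k in range(1,n):
    if s[k,4]>60 and s[k,0]>290: print(s[k],c[k].round(1))
t=np.linspace(0,6.28,60)
q=proj("side",np.array([[.5025+.022*np.cos(a),-.3748+.022*np.sin(a),z] for a in t for z in(.004,.064)])); print(q.min(0),q.max(0))
# cap: blue liner + dark ring centroid
s0=cv2.imread("pics/side0.png")
m=(s0[165:195,335:370].max(2)<60)|((s0[165:195,335:370,0].astype(int)-s0[165:195,335:370,2])>60)
ys,xs=np.nonzero(m);print("cap px",xs.mean()+335,ys.mean()+165,len(xs),"->",ray("side",(xs.mean()+335,ys.mean()+165),.009))
go(.4133,-.1747,.1)
E
```

```text
[323 123  12  22 210] [327.7 133.7]
[321.35766191 122.94522015] [335.06439928 145.86237203]
cap px 350.6666666666667 178.46666666666667 30 -> [ 0.41470439 -0.17336772  0.009     ]
t 30.18 pos [ 0.5031 -0.3754  0.1776] yang 11.5 tilt [ 0.23 -0.13] q [-0.06  0.47  0.84  1.57 -0.36  1.26  1.04] g 1.004 F [ 1.7 -0.6  3.1]
 units now [ 8.59 -1.93  3.07]
```

The bottle stands at the predicted pixels, and both cameras agree on the cap to within 2 mm. Going to the cap.

Request:
move_arm(
  moves=[
    [[1, -0.2, 0], [0, 0, 0], 1],
    [[1, -0.2, 0], [0, 0, 0], 1],
    [[1, -0.2, 0], [0, 0, 0], 0.8],
    [[1, -0.2, 0], [0, 0, 0], 0.6],
    [[1, -0.3, 0], [0, 0, 0], 0.6],
  ],
)

```text
clock: 30.8
position: [0.4501, -0.2565, 0.173]
ee_rot: [0.633, 0.774, 0.0, 0.0]
ft_force: [0.2, 0.1, 0.2]
grip_width: 0.6
```

Request:
move_arm(
  moves=[
    [[1, -0.3, 0], [0, 0, 0], 0.6],
    [[1, -0.3, 0.5], [0, 0, 0], 0.6],
    [[1, -0.2, 0.8], [0, 0, 0], 0.6],
    [[0.6, 0, 0.8], [0, 0, 0], 0.6],
    [[0, 0, 0.8], [0, 0, 0], 0.6],
  ],
)

```text
clock: 31.42
position: [0.4128, -0.1718, 0.1001]
ee_rot: [0.632, 0.775, 0.001, 0.0]
ft_force: [0.5, -0.9, 0.3]
grip_width: 0.597
```

Request:
move_arm(
  moves=[
    [[0, 0, 1], [0, 0, 0], 0.6],
    [[0, 0, 1], [0, 0, 0], 0.6],
    [[0, 0, 0], [0, 0, 0], 0.6],
    [[0, 0, 0], [0, 0, 0], 0.6],
  ],
)

```text
clock: 31.92
position: [0.4132, -0.1733, 0.0512]
ee_rot: [0.633, 0.774, 0.0, 0.0]
ft_force: [1.2, -0.2, -0.1]
grip_width: 0.6
```

```bash
python3 - <<'E'
from h import *
go(.4138,-.1742,.004)
E
```

```text
t 31.93 pos [ 0.4132 -0.1733  0.0512] yang 11.49 tilt [ 0.05 -0.01] q [-0.48  0.17  0.83  2.14 -0.17  0.89  0.66] g 0.6 F [ 1.2 -0.2 -0.1]
 units now [-0.04  0.01  1.89]
```

Request:
move_arm(
  moves=[
    [[0, 0, 0.8], [0, 0, 0], 0.6],
    [[0, 0, 0.6], [0, 0, 0], 0.6],
    [[0, 0, 0.3], [0, 0, 0], 0.6],
    [[0, 0, 0.15], [0, 0, 0], 0.6],
    [[0, 0, 0], [0, 0, 0], 0.6],
  ],
)

```text
clock: 32.55
position: [0.4131, -0.173, 0.0044]
ee_rot: [0.633, 0.774, 0.0, 0.0]
ft_force: [0.8, 0.7, -0.4]
grip_width: 0.599
```

Request:
move_arm(
  moves=[
    [[0, 0, 0], [0, 0, 0], 0.45],
    [[0, 0, 0], [0, 0, 0], 0.35],
    [[0, 0, 0], [0, 0, 0], 0.25],
    [[0, 0, 0], [0, 0, 0], 0.15],
    [[0, 0, 0], [0, 0, 0], 0.1],
  ],
  squeeze=25,
)

```text
clock: 33.17
position: [0.4129, -0.1729, 0.0042]
ee_rot: [0.633, 0.774, 0.0, -0.0]
ft_force: [-0.2, 0.6, 6.8]
grip_width: 0.231
```

Request:
move_arm(
  moves=[
    [[0, 0, 0], [0, 0, 0], 0.1],
    [[0, 0, 0], [0, 0, 0], 0.1],
    [[0, 0, 0], [0, 0, 0], 0.1],
  ],
)

```text
clock: 33.55
position: [0.4129, -0.173, 0.0043]
ee_rot: [0.633, 0.774, 0.0, 0.0]
ft_force: [-2.4, 1.5, 6.1]
grip_width: 0.227
```

Request:
move_arm(
  moves=[
    [[0, 0, -0.5], [0, 0, 0], 0.1],
    [[0, 0, -1], [0, 0, 0], 0.1],
    [[0, 0, -1], [0, 0, 0], 0.1],
    [[0, 0, -1], [0, 0, 0], 0.1],
    [[0, 0, -1], [0, 0, 0], 0.1],
  ],
)

```text
clock: 34.17
position: [0.4126, -0.1732, 0.1179]
ee_rot: [0.633, 0.774, 0.0, 0.0]
ft_force: [0.0, 0.4, -0.7]
grip_width: 0.229
```

Request:
move_arm(
  moves=[
    [[0, 0, -1], [0, 0, 0], 0.1],
    [[0, 0, -1], [0, 0, 0], 0.1],
    [[0.5, 0.2, 0], [0, 0, 0], 0.1],
    [[1, 0.5, 0], [0, 0, 0], 0.1],
    [[1, 0.5, 0], [0, 0, 0], 0.1],
  ],
)

```text
clock: 34.8
position: [0.4294, -0.1045, 0.1661]
ee_rot: [0.633, 0.774, -0.0, -0.0]
ft_force: [-0.1, 0.1, -0.1]
grip_width: 0.227
```

```bash
python3 - <<'E'
from h import *
go(.5606,.3724,.1)
E
```

```text
t 34.8 pos [ 0.4294 -0.1045  0.1661] yang 11.5 tilt [-0.03  0.02] q [-0.63 -0.08  0.75  2.04  0.06  1.16  0.3 ] g 0.227 F [-0.1  0.1 -0.1]
 units now [17.65  8.95  2.65]
```

Request:
move_arm(
  moves=[
    [[1, 0.5, 0], [0, 0, 0], 0.1],
    [[1, 0.5, 0], [0, 0, 0], 0.1],
    [[1, 0.5, 0], [0, 0, 0], 0.1],
    [[1, 0.5, 0], [0, 0, 0], 0.1],
    [[1, 0.5, 0], [0, 0, 0], 0.1],
  ],
)

```text
clock: 35.42
position: [0.4655, 0.0305, 0.1659]
ee_rot: [0.633, 0.775, -0.0, -0.0]
ft_force: [0.3, -0.6, -0.2]
grip_width: 0.233
```

Request:
move_arm(
  moves=[
    [[1, 0.5, 0], [0, 0, 0], 0.1],
    [[1, 0.5, 0], [0, 0, 0], 0.1],
    [[1, 0.5, 0], [0, 0, 0], 0.1],
    [[1, 0.5, 0], [0, 0, 0], 0.1],
    [[1, 0.5, 0], [0, 0, 0], 0.1],
  ],
)

```text
clock: 36.05
position: [0.5027, 0.166, 0.1665]
ee_rot: [0.633, 0.774, -0.0, -0.0]
ft_force: [0.9, -1.5, -0.1]
grip_width: 0.235
```

Request:
move_arm(
  moves=[
    [[1, 0.5, 0], [0, 0, 0], 0.1],
    [[1, 0.5, 0], [0, 0, 0], 0.1],
    [[1, 0.5, 0], [0, 0, 0], 0.1],
    [[1, 0.5, 0], [0, 0, 0], 0.1],
    [[1, 0.5, 0], [0, 0, 0], 0.1],
  ],
)

```text
clock: 36.67
position: [0.5387, 0.3011, 0.1662]
ee_rot: [0.632, 0.775, -0.0, -0.0]
ft_force: [-0.0, 0.2, 0.9]
grip_width: 0.228
```

Request:
move_arm(
  moves=[
    [[1, 0.5, 0], [0, 0, 0], 0.1],
    [[1, 0.6, 0], [0, 0, 0], 0.1],
    [[0, 0, 1], [0, 0, 0], 0.1],
    [[0, 0, 1], [0, 0, 0], 0.1],
    [[0, 0, 1], [0, 0, 0], 0.1],
  ],
)

```text
clock: 37.3
position: [0.5553, 0.3547, 0.0903]
ee_rot: [0.632, 0.775, -0.0, -0.0]
ft_force: [-0.4, -0.4, -0.3]
grip_width: 0.229
```

Request:
move_arm(
  moves=[
    [[0, 0, 0], [0, 0, 0], 0.1],
    [[0, 0, 0], [0, 0, 0], 0.1],
  ],
)

```text
clock: 37.55
position: [0.5559, 0.3543, 0.0924]
ee_rot: [0.633, 0.775, 0.0, 0.0]
ft_force: [0.5, 0.0, 0.1]
grip_width: 0.231
```

```bash
python3 - <<'E'
from h import *
go(.5606,.3724,.01)
im=snap("side","pics/s12.png")
cv2.imwrite("pics/s12c.png",cv2.resize(im[230:370,220:370],None,fx=4,fy=4,interpolation=cv2.INTER_CUBIC))
E
```

```text
t 37.55 pos [0.5559 0.3543 0.0924] yang 11.52 tilt [0.05 0.04] q [-0.95  0.53  0.42  1.54 -0.24  1.12 -0.27] g 0.231 F [0.5 0.  0.1]
 units now [0.67 0.32 3.3 ]
```

View pics/s12c.png

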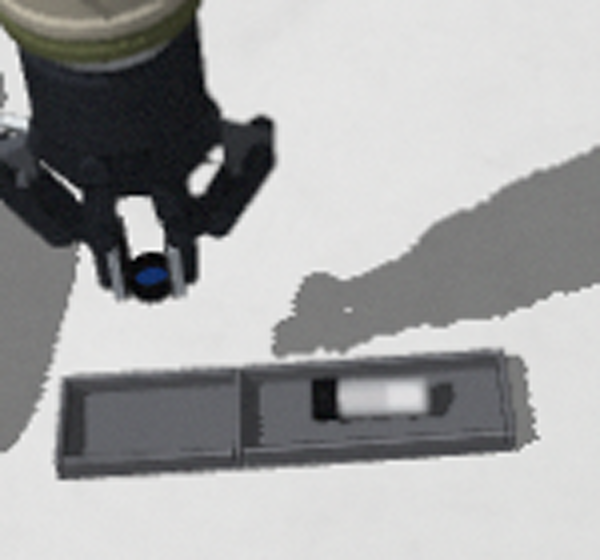

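The cap is held upright, its liner visible at crop (150,277). Now lowering it into the shorter bay.

Request:
move_arm(
  moves=[
    [[0.67, 0.32, 0], [0, 0, 0], 0.1],
    [[0, 0, 1], [0, 0, 0], 0.1],
    [[0, 0, 1], [0, 0, 0], 0.1],
    [[0, 0, 0.8], [0, 0, 0], 0.1],
    [[0, 0, 0.3], [0, 0, 0], 0.1],
  ],
)

```text
clock: 38.22
position: [0.5598, 0.3716, 0.0134]
ee_rot: [0.633, 0.775, -0.0, -0.0]
ft_force: [-0.4, -0.3, 0.1]
grip_width: 0.233
```

Request:
move_arm(
  moves=[
    [[0, 0, 0.15], [0, 0, 0], 0.1],
    [[0, 0, 0.05], [0, 0, 0], 0.1],
    [[0, 0, 0.03], [0, 0, 0], 0.1],
    [[0, 0, 0], [0, 0, 0], 0.1],
  ],
)

```text
clock: 38.72
position: [0.5602, 0.3718, 0.0087]
ee_rot: [0.633, 0.774, 0.0, 0.0]
ft_force: [-1.0, 0.2, -0.7]
grip_width: 0.231
```

Request:
move_arm(
  moves=[
    [[0, 0, 0], [0, 0, 0], 0.3],
    [[0, 0, 0], [0, 0, 0], 0.4],
    [[0, 0, 0], [0, 0, 0], 0.5],
    [[0, 0, -0.3], [0, 0, 0], 0.5],
    [[0, 0, -1], [0, 0, 0], 0.5],
  ],
)

```text
clock: 39.35
position: [0.5592, 0.3712, 0.0403]
ee_rot: [0.633, 0.775, -0.001, -0.0]
ft_force: [0.3, 0.1, 0.7]
grip_width: 0.499
```

Request:
move_arm(
  moves=[
    [[0, 0, -1], [0, 0, 0], 0.5],
    [[0, 0, -1], [0, 0, 0], 0.5],
    [[0, 0, -1], [0, 0, 0], 0.5],
    [[0, 0, -1], [0, 0, 0], 0.5],
    [[0, 0, 0], [0, 0, 0], 0.5],
  ],
)

```text
clock: 39.98
position: [0.5612, 0.3722, 0.1436]
ee_rot: [0.633, 0.774, 0.002, 0.0]
ft_force: [-1.1, 1.0, -0.2]
grip_width: 0.501
```

```bash
python3 - <<'E'
from h import *
im=snap("side","pics/s13.png")
cv2.imwrite("pics/s13c.png",cv2.resize(im[105:365,220:400],None,fx=2.8,fy=2.3,interpolation=cv2.INTER_CUBIC))
c=im[300:350,230:300].astype(int); m=(c[:,:,0]-c[:,:,2])>50
ys,xs=np.nonzero(m); 
if len(xs): 
    p=ray("side",(xs.mean()+230,ys.mean()+300),.014); r=R.from_euler("z",-P["long"][2]).apply(p-[P["long"][0],P["long"][1],0]); print("cap in long tray",r,len(xs))
E
```

```text
cap in long tray [ 0.06609818 -0.00248976  0.014     ] 30
```

View pics/s13c.png

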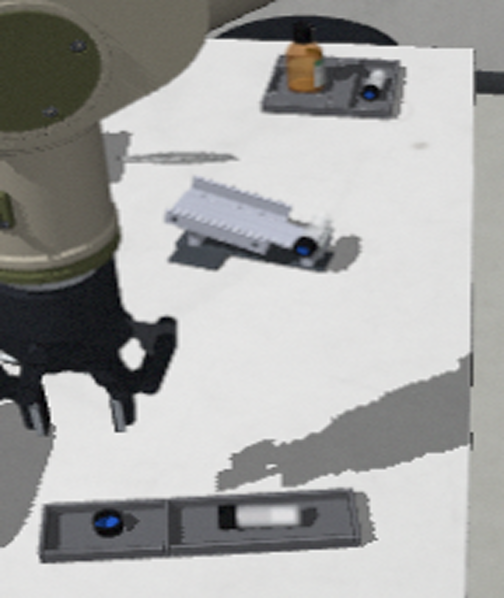

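The last picture shows everything in place: bottle upright at (305,65), vial 1 at (372,85), third vial at the stop (305,245), cap liner-up at (108,522) and vial 2 at (260,515). The arm touches nothing, so I'm handing in.

```bash
python3 -c "
from workcell import *
print(get_obs()['clock']); print(hand_in())"
```

```text
40.025
the job is handed in; nothing more can be done
None
```

Both kit trays are made up, and I handed the job in at 40 s of the 122 s allowed; `hand_in` reports no verdict.

- **Square tray:** the first vial lies in the oblong bay. The bottle stands upright in the square bay; its outline in the side picture fits the position I aimed for.
- **Long tray:** the second vial lies in the longer bay. The cap is in the shorter bay, open side up as it lay before, measured at x ≈ 66 mm, y ≈ −2 mm in the tray frame.
- **Track:** the third vial is at the stop. Both times a vial was lifted away, a picture showed the next one at the stop.

The first vial lies about 5° off the tray's y axis. I turned it on purpose because joint 7 was close to its limit (2.49 of 2.6 rad); it stays well inside the bay.

The final check was one side picture, with the gripper clear of everything. No check failed or disagreed beyond about 2 px between the cameras. The exact heights and speeds of the parts were not measured.

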